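# Sort the kitchen empties for recycling

### The arm

A 6-joint arm with a two-finger parallel gripper is mounted at the origin on the work surface. World frame = base frame: x ahead of the robot, y to its left, z up, the work surface at z = 0. Lengths are in m, angles in rad, forces in N, time in s.
With the tool pointing down it reaches from about 0.35 to 0.975 m from the base axis. Payload 4.9 kg.
Tool frame: the origin (TCP) lies at the very end of the fingers, on their centre line; the grasp point (between the pads) lies 19 mm behind it; x points along the fingers, z is the direction in which the jaws open and shut, and the axes are right-handed (so a half turn about x gives the same grasp; the last joint's range is limited). The gripper opens to 85 mm and grips with 20 to 120 N. Pads are 22 mm wide; open, the fingers measure 114 mm over their backs; the gripper's body (76 mm by 85 mm) begins 54 mm behind the grasp point. The pads swing forward as they close: fully open they stand 13 mm farther back than shut.
Start: joints at [-1.455, 0.053, 1.613, -0, 1.476, -0.119], TCP at [0.145, -0.608, 0.231] pointing down, gripper open.
Joint ranges: [-3.01, 3.01], [-1.01, 2.22], [0.06, 2.58], [-1.02, 4.17], [0.09, 2.62], [-3.14, 3.14]. Speed limits (rad/s): [2.57, 2.57, 3.14, 3.14, 3.14, 3.14].

### API

Orientations are given as a rotation vector (axis times angle).
In Python, from station import ctrl, imaging gives the robot as it stands. The module is installed in compiled form; this text tells all that it offers.
- The arm moves only by the shell command python3 -m jog 'ROWS' [FORCE]. ROWS is JSON, a list that holds one entry, the list of rows, each a list of 5 numbers: the shift along the tool's x, y, z in m, then the turn about the tool's x in rad, then the closure, from -1 (fully open) to 1 (shut). A call has 1 to 12 rows; each row is the pose to reach, as a shift and turn from the pose measured when the call began, along the tool's axes at that moment; what a row does not reach only later rows make up. A row lasts 1/10 s, in which the tool goes at most 50 mm and 8.59 degrees, less where a joint would pass 70% of its speed; a pose out of reach is approached as far as the arm can. A call with a gripper value outside its range is refused whole. The fingers move at their own pace and stop on an object; FORCE is the grip in N (left out, the last holds). Time passes only in rows, so rows that repeat a pose let the fingers close. It gives the time, the measured TCP pose, the force and the opening at its end, in the units of the state.
- ctrl.get_obs(): the state, without advancing time (a new reading comes with each control period).
- imaging.get_image(name): name is "scene" or "top" or "wrist"; returns a dict with "color" (480x640x3 uint8, red, green, blue), "intrinsics" (3x3 intrinsics, pixels), "R" (3x3) and "t" (3): a world point X has camera coordinates R X + t. Camera axes: x right, y down, z forward; pixel columns grow to the right and rows downward; lengths in m; the calibration is good to about 2 mm. A picture is of the moment at which its call begins. There is no depth.
- ctrl.finish_job(): hands the job in, once; it reports no verdict.
The state is a dict: "t": time; "q": joint angles; "dq": joint speeds; "effort": joint torques, N m; "tool_pos": TCP position; "tool_rot": TCP orientation; "contact_force": force on the tool from outside, world axes, zero at the start; "wrist_torque": the same for the moment, N m; "opening": finger opening in m.
Only numpy, scipy, OpenCV 4.12 (cv2) and the standard library are available. Lean on these libraries where they do the work, as an engineer would, in place of code of your own. Each camera call takes 0.05 s, during which the arm holds its last target.

### The job

Sort the two empties on the kitchen counter for recycling: stand the slim drinks can upright in the round tub, and stand the flat-sided square-shouldered green glass bottle upright in the rectangular bin. Leave the mug, the tea caddy and the lidded jar standing where they are, and let go of everything.

Things in the scene. Friction and masses are not known exactly. Their poses are not given: they have to be found in the camera images.
- can: The empty slim drinks can to be sorted: bare aluminium cylinder, 53 mm in diameter, 95 mm tall, closed flat top with a ring pull and drinking hole, straight-sided from 6 to 86 mm up. About 50 g. It stands upright on the counter; origin at the centre of its underside, z up along its axis.
- can_mid (a point): The middle of the can: on its axis, 47.5 mm above its underside.
- bottle: The empty glass bottle to be sorted: green, with a flat-sided rectangular body 58 mm (its x) by 42 mm (its y) by 75 mm tall, and above that a round neck 26 to 30 mm in diameter, 110 mm tall in all. About 180 g. It stands upright; origin at the centre of its underside, z up. Grip it across the 42 mm sides (fingers closing along its y).
- bottle_mid (a point): The middle of the bottle's height: on its axis, 55 mm above its underside.
- tub: The can bin: an open round tub of grey plastic, fixed to the counter, 170 mm across at the foot and 190 mm at the rim, 55 mm high, wall and floor 5 mm thick. Origin at the centre of its underside, on the counter; the inner floor is 5 mm higher.
- crate: The bottle bin: an open rectangular box of grey plastic, fixed to the counter, outside 180 mm (its x) by 160 mm (its y) by 55 mm high, walls and floor 5 mm thick. Origin at the centre of its underside, on the counter; the inner floor is 5 mm higher. The tub and this bin stand on either side of the counter and may change sides.
- caddy: A full tea caddy, not to be moved: a wide aluminium cylinder 76 mm in diameter, 85 mm tall, with a steel lid and on it a small dark wooden knob up to 98 mm. Origin at the centre of its underside.
- mug: A white ceramic mug, not to be moved: 76 mm in diameter, 85 mm tall, with its handle on its own +y side, reaching about 70 mm from the axis. The handle points roughly away from the robot. Origin at the centre of its underside.
- jar: A full round amber glass jar with a steel lid, not to be moved: 66 mm in diameter, 90 mm tall. Origin at the centre of its underside. The can, bottle, caddy, mug and jar stand at least 35 mm apart in any order.
Mind the look-alikes: they are no part of the job. What is shaped like the tub but brown or yellow is not meant. Leave any red look-alike of the can alone.

How it is judged:
At the end, for the whole second after the job is handed in: The can stands on the floor of the round tub and the bottle on the floor of the rectangular bin, each upright within 15 degrees, at rest (under 0.02 m/s) and released; anywhere inside the bin will do. Mug, caddy and jar are upright within 15 degrees and within 30 mm of where they stood (horizontal distance between can_mid and tub below 0.068 m and z of can_mid in the frame of tub between 0.035 and 0.065 m and angle between each of can, bottle, caddy, mug, jar's own z axis and vertical below 0.26 rad and x of bottle_mid in the frame of crate between -0.072 and 0.072 m and y of bottle_mid in the frame of crate between -0.062 and 0.062 m and z of bottle_mid in the frame of crate between 0.042 and 0.072 m and linear speed of each of can, bottle below 0.02 m/s and contact force between the fingers and can below 0.2 N and contact force between the fingers and bottle below 0.2 N and distance of each of caddy, mug, jar from where it was at the start of the episode below 0.03 m); the robot touches nothing.
It fails at once if the tea caddy is pushed more than 30 mm or tipped over (distance of caddy from where it was at the start of the episode above 0.03 m or angle between caddy's own z axis and vertical above 0.5 rad).
It fails at once if the mug is pushed more than 30 mm or tipped over (distance of mug from where it was at the start of the episode above 0.03 m or angle between mug's own z axis and vertical above 0.5 rad).
It fails at once if the lidded jar is pushed more than 30 mm or tipped over (distance of jar from where it was at the start of the episode above 0.03 m or angle between jar's own z axis and vertical above 0.5 rad).
It also fails if it takes over 64 s, if anything falls off the work surface, if the arm or the gripper's body presses on something with over 40 N, if the wrist force passes 120 N, or if a joint passes its speed limit or range.

## Working session

There is one attempt and no reset: what is moved stays moved. The work goes in short steps, Python scripts to look and compute and a shell command to move; the robot and the scene stay as the last step left them, time stands still between calls to the robot, and variables do not carry over. Pictures are saved under pics/ and viewed, and the job is handed in when it is done.

```bash
mkdir -p pics
python3 - <<'E'
from station import ctrl, imaging
import cv2
o=ctrl.get_obs()
for k in ("t","tool_pos","tool_rot","opening","contact_force"): print(k,o[k])
for n in ("scene","top","wrist"):
    d=imaging.get_image(n); cv2.imwrite(f"pics/{n}0.png",d["color"][:,:,::-1]); print(n,d["intrinsics"],d["R"],d["t"])
E
```

```text
t 0.0
tool_pos [ 0.14534274 -0.60723668  0.23007667]
tool_rot [ 1.03587145  1.31266138 -1.03352083]
opening 0.085022210057154
contact_force [-0.47105893 -0.84477358 -0.36954696]
scene [[478.06354245   0.         315.97515861]
 [  0.         478.06354245 235.63216298]
 [  0.           0.           1.        ]] [[-0.8036091   0.59513707  0.00492698]
 [ 0.42775965  0.58331693 -0.69048029]
 [-0.41380441 -0.55276869 -0.72333443]] [ 0.38891173 -0.30096903  1.89159654]
top [[545.43095468   0.         321.157912  ]
 [  0.         545.43095468 236.93560587]
 [  0.           0.           1.        ]] [[ 0.00553858 -0.99995888 -0.00718044]
 [-0.98966211 -0.00445219 -0.14334953]
 [ 0.14331166  0.00790016 -0.98964608]] [0.14179588 0.60676741 1.65891494]
wrist [[398.46416841   0.         318.89005101]
 [  0.         398.46416841 243.30905352]
 [  0.           0.           1.        ]] [[ 0.23195434 -0.97272286 -0.00272493]
 [-0.92008066 -0.22030871  0.32390685]
 [-0.31567192 -0.07262445 -0.94608505]] [-0.62238544 -0.04159021  0.38184916]
```

View pics/scene0.png

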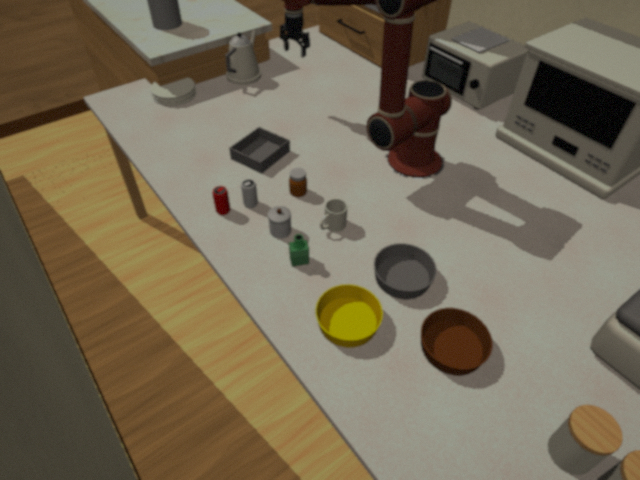

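View pics/top0.png

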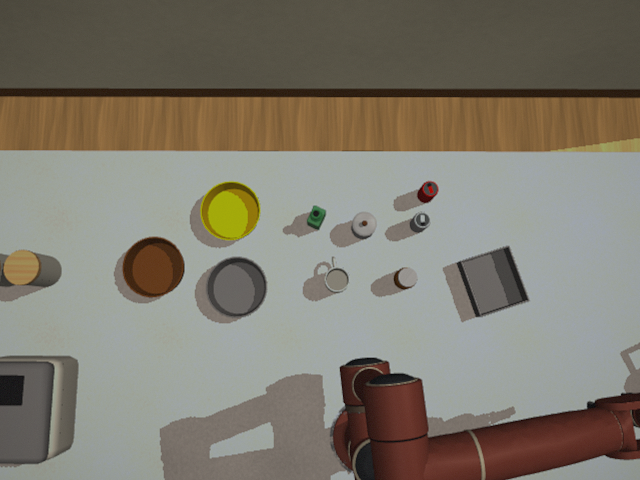

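View pics/wrist0.png

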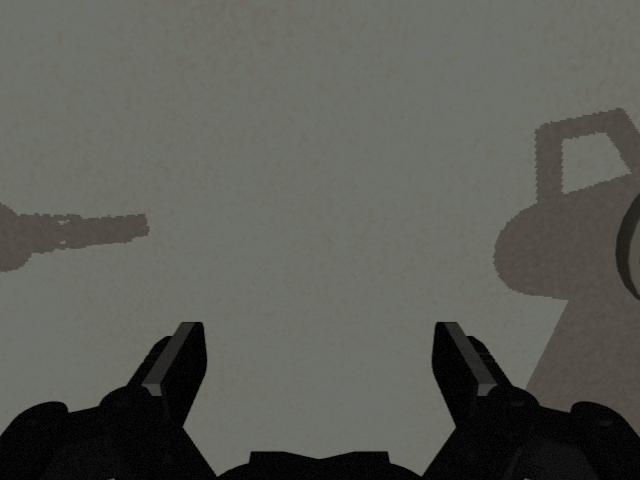

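Scene: can at about (249,193), caddy (280,222), bottle (299,250), jar (298,182), mug (336,215), crate (260,150), grey tub (405,270). Top: can (420,222), red look-alike (428,192), caddy (364,225), bottle (317,217), jar (405,278), mug (336,280), tub (238,287), crate (493,281). Next I zoom for precise pixels.

Run:
```python
import cv2
a=cv2.imread("pics/top0.png")[170:320,290:450]; cv2.imwrite("pics/topz.png",cv2.resize(a,None,fx=5,fy=5,interpolation=cv2.INTER_CUBIC)[:600*2][:,:800][:750])
b=cv2.imread("pics/top0.png")[170:290,290:450]; cv2.imwrite("pics/topz.png",cv2.resize(b,None,fx=5,fy=5,interpolation=cv2.INTER_CUBIC))
c=cv2.imread("pics/scene0.png")[160:280,205:365]; cv2.imwrite("pics/scenez.png",cv2.resize(c,None,fx=5,fy=5,interpolation=cv2.INTER_CUBIC))
```

```text
(no output)
```

View pics/topz.png

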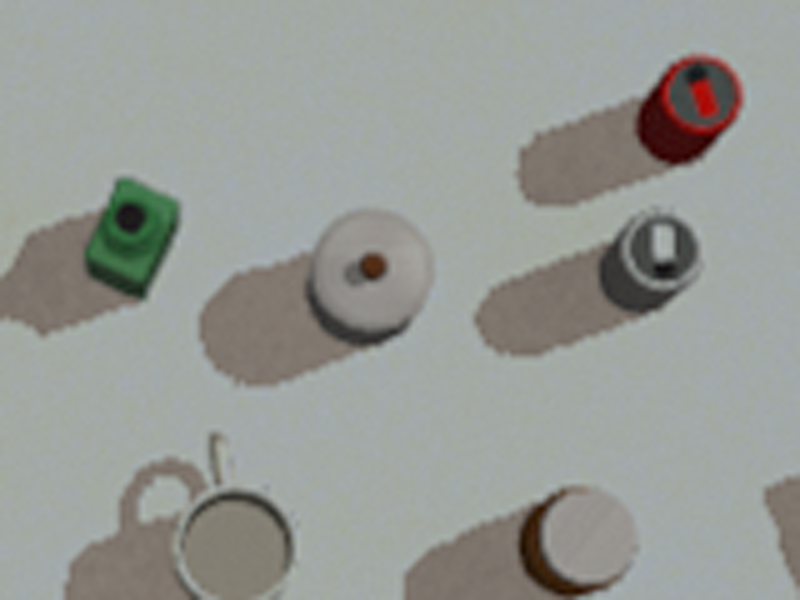

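View pics/scenez.png

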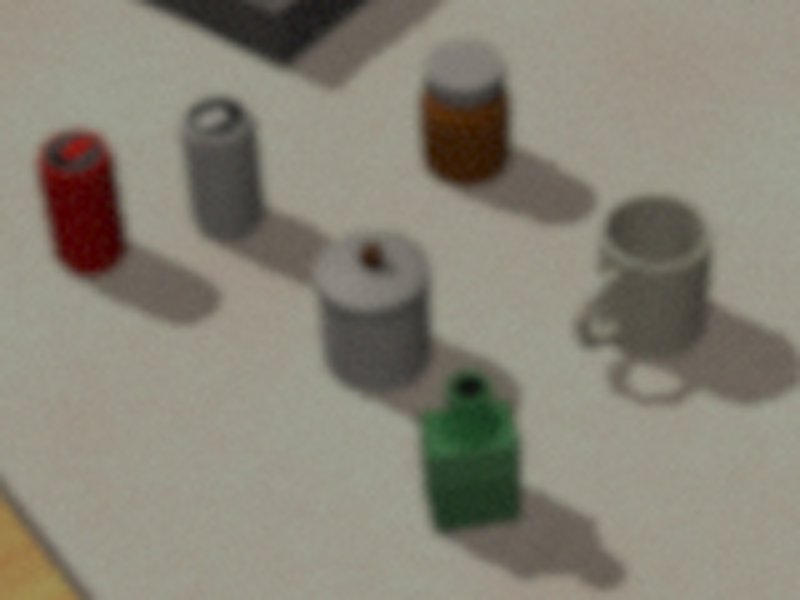

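Zooms: can top centre at top (422.0,219.9), scene (248.4,183.2); bottle mouth at top (315.6,212.8), scene (298.4,236.8); long side of bottle's shoulder runs (326,212)→(319,229) in top.

```bash
cat > h.py <<'E'
import numpy as np, cv2, json
from scipy.spatial.transform import Rotation as Ro
def ray(d,p):
    v=np.linalg.solve(d["intrinsics"],np.array([p[0],p[1],1.])); R=d["R"]
    return -R.T@d["t"], (R.T@v)/np.linalg.norm(v)
def plane(d,p,z):
    c,v=ray(d,p); return c+v*(z-c[2])/v[2]
def tri(d1,p1,d2,p2):
    c1,v1=ray(d1,p1);c2,v2=ray(d2,p2)
    s=np.linalg.lstsq(np.c_[v1,-v2],c2-c1,rcond=None)[0]
    a=c1+s[0]*v1;b=c2+s[1]*v2
    return (a+b)/2,np.linalg.norm(a-b)
def proj(d,X):
    x=d["intrinsics"]@(d["R"]@np.asarray(X)+d["t"]);return x[:2]/x[2]
E
python3 - <<'E'
from h import *
from station import ctrl,imaging
np.set_printoptions(precision=4,suppress=True)
T=imaging.get_image("top");S=imaging.get_image("scene")
z=lambda x,y,o:((x+.5)/5-.5+o[0],(y+.5)/5-.5+o[1])
t=lambda x,y:z(x,y,(290,170)); s=lambda x,y:z(x,y,(205,160))
print("can top",tri(T,t(662,252),S,s(219,117)), plane(T,t(662,252),.095))
print("bottle mouth",tri(T,t(130,216),S,s(469,386)), plane(T,t(130,216),.11))
print("caddy knob",tri(T,t(373,265),S,s(371,250)))
print("jar",tri(T,t(588,535),S,s(464,66)))
print("mug",tri(T,t(235,546),S,s(655,232)))
print("red",tri(T,t(702,92),S,s(78,152)))
# bottle shoulder quad
img=T["color"]; hsv=cv2.cvtColor(img,cv2.COLOR_RGB2HSV)
for nm,q in (("bot",[(118,180),(180,208)]),("side",[(180,208),(145,298)])):
    a,b=[plane(T,t(*p),.075) for p in q]; d=b-a; print(nm,a,b,np.degrees(np.arctan2(d[1],d[0])),np.linalg.norm(d))
m=((hsv[...,0]>50)&(hsv[...,0]<85)&(hsv[...,1]>110)).astype(np.uint8); m[:, :290]=0;m[:,340:]=0
cs=max(cv2.findContours(m,0,2)[0],key=cv2.contourArea); print("rect px",cv2.minAreaRect(cs))
# bins
o=ctrl.get_obs(); R=Ro.from_rotvec(o["tool_rot"]).as_matrix(); print("toolR",R)
cv2.imwrite("pics/bins.png",cv2.resize(np.hstack([img[240:325,200:275],img[235:325,445:540][:85]]),None,fx=4.6,fy=4.6,interpolation=cv2.INTER_CUBIC)[:,:,::-1])
cv2.imwrite("pics/binss.png",cv2.resize(np.hstack([S["color"][235:305,365:445],S["color"][120:190,220:300]]),None,fx=5,fy=5,interpolation=cv2.INTER_CUBIC)[:,:,::-1])
E
```

```text
can top (array([ 0.6528, -0.1623,  0.0933]), np.float64(0.0010745254361295377)) [ 0.6521 -0.1616  0.095 ]
bottle mouth (array([0.6701, 0.1614, 0.1105]), np.float64(0.0002727500094232879)) [0.6701 0.1615 0.11  ]
caddy knob (array([0.6436, 0.0136, 0.0962]), np.float64(0.0013102381345602254))
jar (array([ 0.4807, -0.1152,  0.0869]), np.float64(0.0005807319073477204))
mug (array([0.4739, 0.0965, 0.0812]), np.float64(0.0019374241448670883))
red (array([ 0.7505, -0.1873,  0.0947]), np.float64(0.002959681822963133))
bot [0.6994 0.1697 0.075 ] [0.6819 0.1313 0.075 ] -114.43787137008754 0.04219127943945592
side [0.6819 0.1313 0.075 ] [0.6256 0.1526 0.075 ] 159.3305030274449 0.06022206892290829
rect px ((316.10003662109375, 215.80003356933594), (12.521980285644531, 16.54690170288086), 26.56505012512207)
toolR [[-0.0001  0.9726  0.2326]
 [ 0.001   0.2326 -0.9726]
 [-1.      0.0001 -0.001 ]]
```

View pics/bins.png

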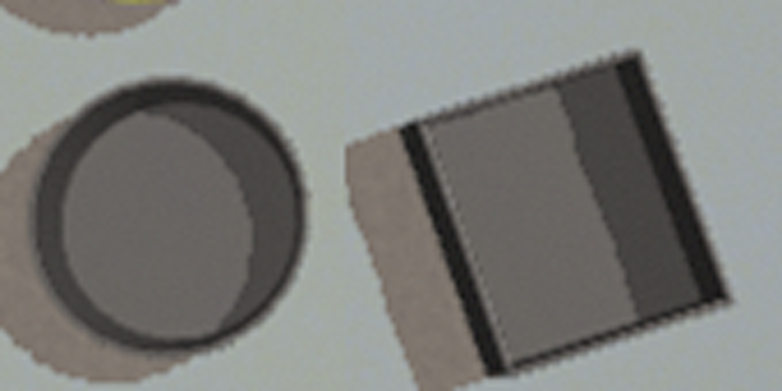

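View pics/binss.png

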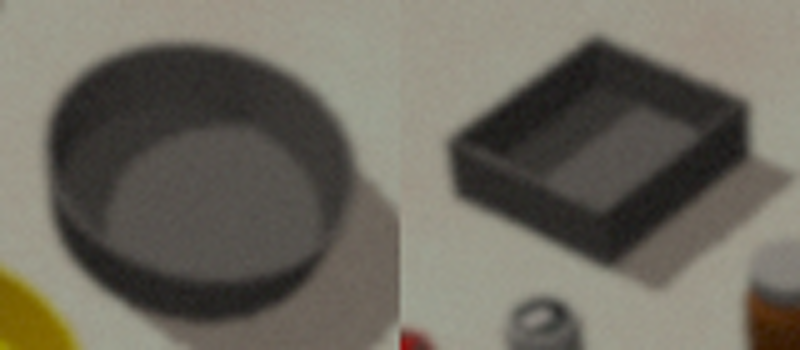

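Bins: in top, tub rim centre about (237,286) and crate rim corners clear; in scene the tub rim spans x 375–436 and the crate rim corners are visible around (259,127),(290,141),(260,163),(230,149).

Run:
```python
from h import *
from station import ctrl,imaging
np.set_printoptions(precision=4,suppress=True)
T=imaging.get_image("top");S=imaging.get_image("scene")
a=lambda x,y,f,o:((x+.5)/f-.5+o[0],(y+.5)/f-.5+o[1])
tt=lambda x,y:a(x,y,4.6,(200,240)); tc=lambda x,y:a(x,y,4.6,(445-75,235))
st=lambda x,y:a(x,y,5,(365,235)); sc=lambda x,y:a(x,y,5,(220-80,120))
print("tub rim c",tri(T,tt(172,214),S,st(203,162)))
print("tub floor", tri(T,tt(157,225),S,st(217,203)))
C=[(402,126),(640,50),(732,300),(495,376)]; D=[(748,104),(602,214),(450,146),(597,37)]
# match: scene right+... try all rotations
for k in range(4):
    r=[tri(T,tc(*C[i]),S,sc(*D[(i+k)%4])) for i in range(4)]
    e=max(x[1] for x in r)
    if e<.02:
        P=np.array([x[0] for x in r]);print("crate",k,e,P,P.mean(0))
        for i in range(4):
            d=P[(i+1)%4]-P[i];print(np.degrees(np.arctan2(d[1],d[0])),np.linalg.norm(d))
# wall: tub extents on plane .055
for p in ((38,214),(306,214),(172,77),(172,352)): print(plane(T,tt(*p),.055))
```

```text
tub rim c (array([0.4501, 0.4046, 0.0474]), np.float64(0.003755445241128807))
tub floor (array([0.4448, 0.4186, 0.018 ]), np.float64(0.0018174915071109542))
crate 1 0.01047496416046671 [[ 0.5326 -0.2772  0.0544]
 [ 0.5806 -0.4372  0.0445]
 [ 0.4133 -0.489   0.0506]
 [ 0.3656 -0.3325  0.0529]] [ 0.473  -0.384   0.0506]
-73.29642217215445 0.16731279922299727
-162.80447721775207 0.17530481716097424
106.9260603005977 0.16357817839889885
18.321335683023445 0.17590508607606223
[0.4505 0.4914 0.055 ]
[0.4514 0.3126 0.055 ]
[0.5427 0.4045 0.055 ]
[0.3599 0.3994 0.055 ]
```

```bash
cat > to.py <<'E'
import sys
from h import *
from station import ctrl
np.set_printoptions(precision=4,suppress=True)
o=ctrl.get_obs();R=Ro.from_rotvec(o["tool_rot"]).as_matrix()
x=np.array([float(v) for v in sys.argv[1:4]])
print("t",o["t"],"pos",o["tool_pos"],"jaw deg",np.degrees(np.arctan2(R[1,2],R[0,2])),"open",o["opening"],"F",o["contact_force"])
print("shift",R.T@(x-o["tool_pos"]))
E
python3 to.py .652 -.162 .23; python3 -m jog '[[[0,0.25,-0.13,0,-1],[0,0.4,-0.21,0,-1],[0,0.5966,-0.315,0,-1],[0,0.5966,-0.315,0,-1],[0,0.5966,-0.315,0,-1],[0,0.5966,-0.315,0,-1],[0,0.5966,-0.315,0,-1],[0,0.5966,-0.315,0,-1],[0,0.5966,-0.315,0,-1],[0,0.5966,-0.315,0,-1],[0,0.5966,-0.315,0,-1],[0,0.5966,-0.315,0,-1]]]' 40; python3 to.py .652 -.162 .23
```

```text
t 0.35 pos [ 0.1454 -0.6077  0.231 ] jaw deg -76.54404664097247 open 0.08527428168878569 F [ 0.4472 -0.2452 -0.5345]
shift [ 0.0012  0.5964 -0.3156]
t: 1.55
tool_pos: [0.5976, -0.2102, 0.2314]
tool_rot: [1.035, 1.311, -1.034]
contact_force: [0.5, -1.0, 0.1]
opening: 0.0852
t 1.55 pos [ 0.5976 -0.2102  0.2314] jaw deg -76.5320816878162 open 0.08521617075891423 F [ 0.5316 -0.9863  0.1267]
shift [ 0.0014  0.0641 -0.0342]
```

```bash
python3 -m jog '[[[0,0.064,-0.034,0,-1],[0,0.064,-0.034,0,-1],[0,0.064,-0.034,0,-1],[0,0.064,-0.034,0,-1]]]'
python3 - <<'E'
from h import *
from station import imaging
d=imaging.get_image("wrist");cv2.imwrite("pics/w1.png",d["color"][:,:,::-1])
print(proj(d,[.652,-.162,.095]),proj(d,[.652,-.162,.0]))
E
```

```text
t: 1.95
tool_pos: [0.6519, -0.162, 0.231]
tool_rot: [1.033, 1.312, -1.034]
contact_force: [0.3, -0.3, 0.5]
opening: 0.0856
[320.98557499 227.89036652] [320.57619085 199.26094518]
```

View pics/w1.png

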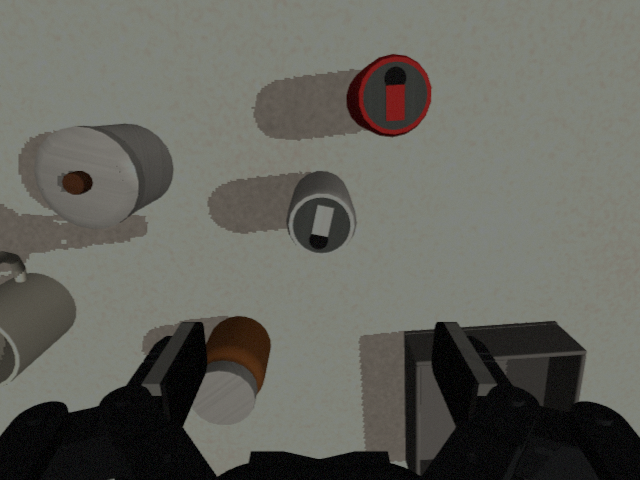

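Wrist view: can top centred at (322,223), against a predicted (321,228); red can at (395,95) is well clear.

```bash
python3 - <<'E'
from h import *
from station import imaging
d=imaging.get_image("wrist");print(plane(d,(322,223),.095))
T=imaging.get_image("top"); print(tri(d,(322,223),T,(422,220)))
E
python3 to.py .654 -.162 .035
```

```text
[ 0.65535026 -0.16252528  0.095     ]
(array([ 0.65334326, -0.16300858,  0.08771687]), np.float64(0.00010929099925791966))
t 2.1 pos [ 0.6512 -0.1633  0.2314] jaw deg -76.62323268157219 open 0.08500362371868166 F [-0.3582  0.2337  0.3503]
shift [ 0.1964  0.003  -0.0006]
```

```bash
python3 -m jog '[[[0.03,0.003,0,0,-1],[0.07,0.003,0,0,-1],[0.11,0.003,0,0,-1],[0.15,0.003,0,0,-1],[0.18,0.003,0,0,-1],[0.196,0.003,0,0,-1],[0.196,0.003,0,0,-1],[0.196,0.003,0,0,-1]]]';python3 -m jog '[[[0,0,0,0,1],[0,0,0,0,1],[0,0,0,0,1],[0,0,0,0,1],[0,0,0,0,1],[0,0,0,0,1],[0,0,0,0,1],[0,0,0,0,1]]]' 30;  python3 - <<'E'
from h import *
from station import imaging
d=imaging.get_image("wrist");cv2.imwrite("pics/w2.png",d["color"][:,:,::-1])
E
```

```text
t: 2.9
tool_pos: [0.6548, -0.1635, 0.037]
tool_rot: [1.036, 1.308, -1.035]
contact_force: [0.0, 0.3, 1.5]
opening: 0.0854
t: 3.7
tool_pos: [0.6564, -0.164, 0.0396]
tool_rot: [1.037, 1.304, -1.034]
contact_force: [-1.2, 0.3, 6.1]
opening: 0.0518
```

View pics/w2.png

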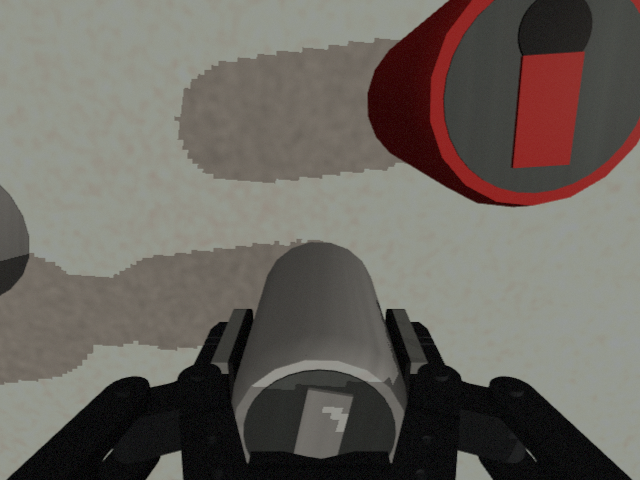

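Can is gripped between the pads (opening 52 mm), and the red can is clear. Lift it and carry it over.

```bash
python3 -m jog '[[[-0.03,0,0,0,1],[-0.07,0,0,0,1],[-0.11,0,0,0,1],[-0.15,0,0,0,1],[-0.19,0,0,0,1],[-0.2,0,0,0,1],[-0.2,0,0,0,1]]]'; python3 to.py .451 .402 .24
```

```text
t: 4.45
tool_pos: [0.6564, -0.1639, 0.2427]
tool_rot: [1.037, 1.299, -1.031]
contact_force: [-0.4, 0.0, -0.1]
opening: 0.0519
t 4.45 pos [ 0.6564 -0.1639  0.2427] jaw deg -76.65301076690334 open 0.051855596381675605 F [-0.4482  0.0235 -0.0769]
shift [-0.0018 -0.0692 -0.5981]
```

```bash
python3 -m jog '[[[0,-0.004,-0.04,0,1],[0,-0.009,-0.08,0,1],[0,-0.014,-0.12,0,1],[0,-0.018,-0.16,0,1],[0,-0.023,-0.2,0,1],[0,-0.028,-0.24,0,1],[0,-0.032,-0.28,0,1],[0,-0.037,-0.32,0,1],[0,-0.042,-0.36,0,1],[0,-0.046,-0.4,0,1],[0,-0.051,-0.44,0,1],[0,-0.055,-0.48,0,1]]]'; python3 to.py .451 .402 .24;  python3 - <<'E'
from h import *
from station import imaging
d=imaging.get_image("wrist");cv2.imwrite("pics/w3.png",d["color"][:,:,::-1])
E
```

```text
t: 5.65
tool_pos: [0.4899, 0.2913, 0.2355]
tool_rot: [1.034, 1.302, -1.036]
contact_force: [0.7, 0.2, -0.2]
opening: 0.0521
t 5.65 pos [0.4899 0.2913 0.2355] jaw deg -76.64905468281849 open 0.05210209808448278 F [ 0.7051  0.2496 -0.1726]
shift [-0.0054 -0.0123 -0.1167]
```

View pics/w3.png

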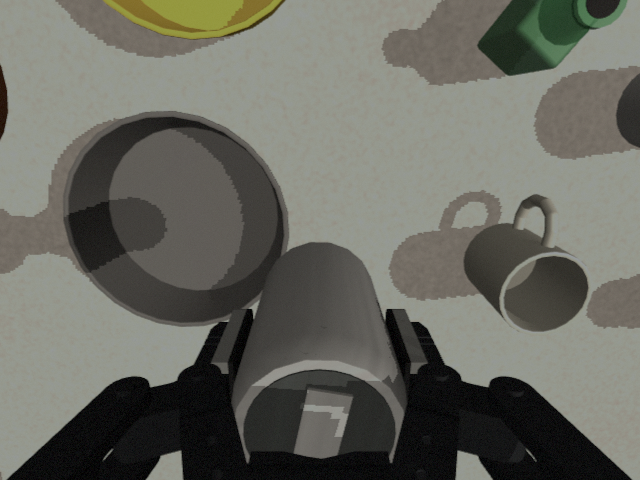

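Can is still in the grip; grey tub rim centred at about (177,218) in the wrist view. Cross-checking with the top view.

```bash
python3 - <<'E'
from h import *
from station import imaging
d=imaging.get_image("wrist");print(plane(d,(177,218),.055))
T=imaging.get_image("top"); print(tri(d,(177,218),T,(237,286)))
E
python3 -m jog '[[[0,-0.004,-0.04,0,1],[0,-0.008,-0.08,0,1],[0,-0.012,-0.117,0,1],[0,-0.012,-0.117,0,1],[0,-0.012,-0.117,0,1]]]'; python3 to.py .453 .402 .047
```

```text
[0.45587001 0.41202871 0.055     ]
(array([0.45323077, 0.40777717, 0.05127557]), np.float64(0.010834284822944686))
t: 6.3
tool_pos: [0.4506, 0.4015, 0.2328]
tool_rot: [1.028, 1.304, -1.035]
contact_force: [-0.2, 0.7, -0.0]
opening: 0.0519
t 6.3 pos [0.4506 0.4015 0.2328] jaw deg -76.41138091514269 open 0.05188392005990808 F [-0.1655  0.7055 -0.0457]
shift [ 0.1858  0.0021 -0.0016]
```

```bash
python3 -m jog '[[[0.04,0.002,-0.004,0,1],[0.08,0.002,-0.004,0,1],[0.12,0.002,-0.004,0,1],[0.15,0.002,-0.004,0,1],[0.17,0.002,-0.004,0,1],[0.18,0.002,-0.004,0,1],[0.186,0.002,-0.004,0,1],[0.186,0.002,-0.004,0,1],[0.186,0.002,-0.004,0,1]]]'; python3 to.py .453 .405 .0446
```

```text
t: 7.2
tool_pos: [0.4534, 0.4045, 0.0482]
tool_rot: [1.03, 1.303, -1.034]
contact_force: [-1.5, 0.6, -0.2]
opening: 0.0518
t 7.2 pos [0.4534 0.4045 0.0482] jaw deg -76.44651653349742 open 0.051838705683385625 F [-1.4584  0.6431 -0.1995]
shift [ 0.0036 -0.0003 -0.0006]
```

```bash
python3 -m jog '[[[0.002,0,0,0,1],[0.004,0,0,0,1],[0.005,0,0,0,1],[0.005,0,0,0,1],[0.005,0,0,0,1]]]'; python3 to.py .453 .405 .0446
python3 - <<'E'
from h import *
from station import imaging
d=imaging.get_image("wrist");cv2.imwrite("pics/w4.png",d["color"][:,:,::-1])
E
```

```text
t: 7.7
tool_pos: [0.4541, 0.4049, 0.0447]
tool_rot: [1.031, 1.302, -1.032]
contact_force: [-0.8, -0.9, 5.3]
opening: 0.0518
t 7.7 pos [0.4541 0.4049 0.0447] jaw deg -76.43100885458833 open 0.05181014982956516 F [-0.7589 -0.8527  5.3367]
shift [ 0.0001 -0.001  -0.0003]
```

View pics/w4.png

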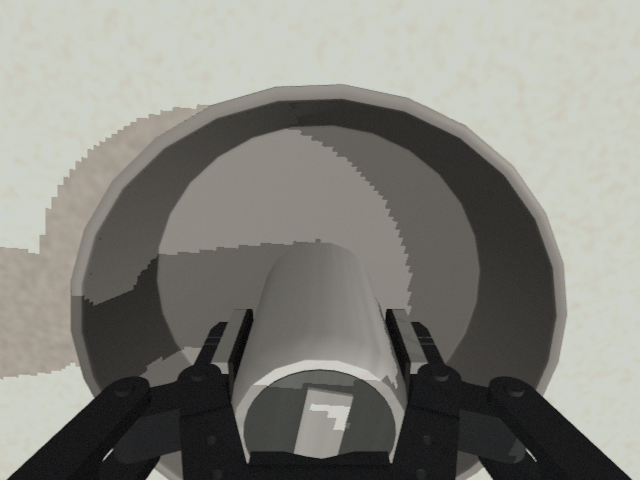

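Can stands in the tub's middle, with the floor contact felt at 5 N. Release and rise.

```bash
python3 -m jog '[[[0,0,0,0,-1],[0,0,0,0,-1],[0,0,0,0,-1],[0,0,0,0,-1],[0,0,0,0,-1],[-0.03,0,0,0,-1],[-0.07,0,0,0,-1],[-0.11,0,0,0,-1],[-0.15,0,0,0,-1],[-0.19,0,0,0,-1],[-0.19,0,0,0,-1],[-0.19,0,0,0,-1]]]'; python3 to.py .67 .161 .235
python3 - <<'E'
from h import *
from station import imaging
d=imaging.get_image("wrist");cv2.imwrite("pics/w5.png",d["color"][:,:,::-1])
E
```

```text
t: 8.95
tool_pos: [0.4533, 0.4066, 0.2362]
tool_rot: [1.033, 1.301, -1.03]
contact_force: [-0.2, 0.8, -0.8]
opening: 0.0852
t 8.95 pos [0.4533 0.4066 0.2362] jaw deg -76.431233070961 open 0.08515034048209165 F [-0.1755  0.763  -0.8266]
shift [0.0045 0.153  0.2896]
```

View pics/w5.png

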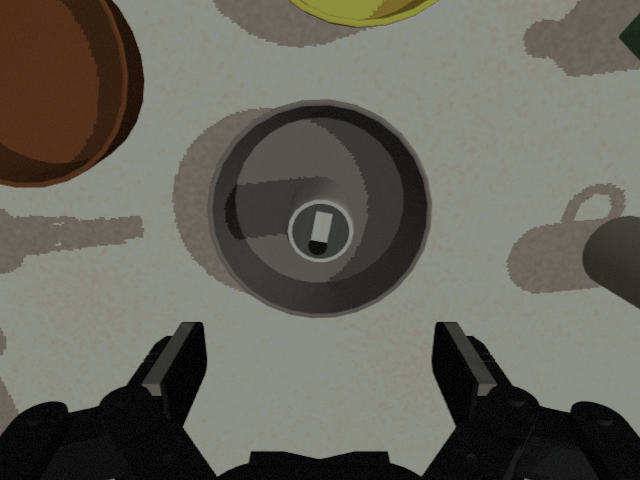

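The can stands upright in the tub at (320,231). Next, above the bottle with a turn of 0.6 rad.

```bash
python3 -m jog '[[[0,0.02,0.035,0.1,-1],[0,0.04,0.07,0.2,-1],[0,0.06,0.11,0.3,-1],[0,0.08,0.15,0.4,-1],[0,0.1,0.19,0.5,-1],[0,0.12,0.23,0.6,-1],[0,0.14,0.27,0.6,-1],[0,0.153,0.29,0.6,-1],[0,0.153,0.29,0.6,-1],[0,0.153,0.29,0.6,-1],[0,0.153,0.29,0.6,-1],[0,0.153,0.29,0.6,-1]]]'; python3 to.py .67 .161 .042
python3 - <<'E'
from h import *
from station import imaging
d=imaging.get_image("wrist");cv2.imwrite("pics/w6.png",d["color"][:,:,::-1])
print(proj(d,[.67,.1612,.11]))
E
```

```text
t: 10.2
tool_pos: [0.6683, 0.1612, 0.2366]
tool_rot: [1.469, 1.007, -1.468]
contact_force: [-0.2, -0.1, 0.8]
opening: 0.0856
t 10.2 pos [0.6683 0.1612 0.2366] jaw deg -110.7166906991773 open 0.08557175983797488 F [-0.1915 -0.056   0.848 ]
shift [ 0.1946  0.0002 -0.0014]
[319.20219566 229.94599705]
```

View pics/w6.png

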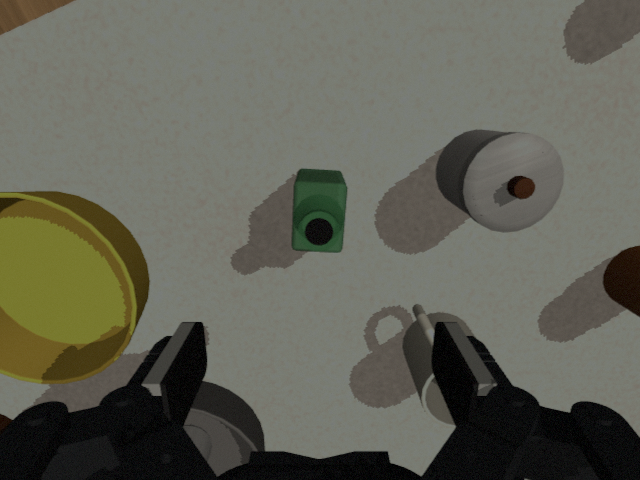

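Mouth at (319,231), predicted (319,230), with the flat sides square to the jaws within about 2°. Descend and grip.

```bash
python3 -m jog '[[[0.04,0,-0.001,0,-1],[0.08,0,-0.001,0,-1],[0.12,0,-0.001,0,-1],[0.15,0,-0.001,0,-1],[0.175,0,-0.001,0,-1],[0.188,0,-0.001,0,-1],[0.194,0,-0.001,0,-1],[0.194,0,-0.001,0,-1],[0.194,0,-0.001,0,-1]]]';python3 -m jog '[[[0,0,0,0,1],[0,0,0,0,1],[0,0,0,0,1],[0,0,0,0,1],[0,0,0,0,1],[0,0,0,0,1],[0,0,0,0,1],[0,0,0,0,1],[0,0,0,0,1]]]' 50;  python3 - <<'E'
from h import *
from station import imaging
d=imaging.get_image("wrist");cv2.imwrite("pics/w7.png",d["color"][:,:,::-1])
E
```

```text
t: 11.15
tool_pos: [0.6711, 0.1611, 0.0448]
tool_rot: [1.471, 1.005, -1.465]
contact_force: [0.3, -0.6, 0.0]
opening: 0.0849
t: 12.05
tool_pos: [0.672, 0.161, 0.0461]
tool_rot: [1.472, 1.004, -1.463]
contact_force: [-0.3, -0.6, 6.1]
opening: 0.0414
```

View pics/w7.png

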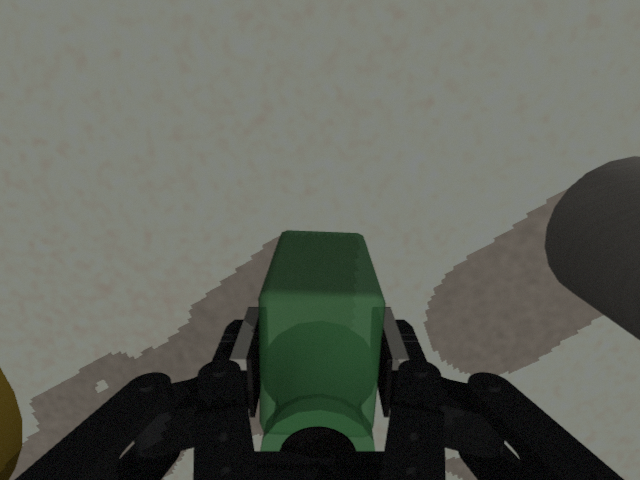

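Bottle held by its flat sides (opening 41 mm). Lift.

```bash
python3 -m jog '[[[-0.03,0,0,0,1],[-0.07,0,0,0,1],[-0.11,0,0,0,1],[-0.15,0,0,0,1],[-0.19,0,0,0,1],[-0.2,0,0,0,1],[-0.2,0,0,0,1]]]'; python3 to.py .473 -.384 .245
```

```text
t: 12.8
tool_pos: [0.6705, 0.1625, 0.2475]
tool_rot: [1.474, 1.003, -1.46]
contact_force: [0.2, 0.5, -2.2]
opening: 0.0414
t 12.8 pos [0.6705 0.1625 0.2475] jaw deg -110.70052471149101 open 0.0414132769263093 F [ 0.1965  0.5123 -2.1748]
shift [0.0032 0.0084 0.581 ]
```

```bash
python3 -m jog '[[[0,0,0.04,-0.06,1],[0,0.001,0.08,-0.12,1],[0,0.001,0.12,-0.18,1],[0,0.002,0.16,-0.24,1],[0,0.003,0.2,-0.3,1],[0,0.003,0.24,-0.36,1],[0,0.004,0.28,-0.42,1],[0,0.005,0.32,-0.48,1],[0,0.005,0.36,-0.54,1],[0,0.006,0.4,-0.6,1],[0,0.006,0.44,-0.667,1],[0,0.007,0.48,-0.667,1]]]'; python3 -m jog '[[[0,0,0,0,1],[0,0,0,0,1]]]'; python3 to.py .473 -.384 .245
python3 - <<'E'
from h import *
from station import imaging
d=imaging.get_image("wrist");cv2.imwrite("pics/w8.png",d["color"][:,:,::-1])
print(proj(d,[.473,-.384,.055]))
E
```

```text
t: 14.0
tool_pos: [0.5051, -0.2893, 0.2433]
tool_rot: [0.982, 1.331, -0.977]
contact_force: [0.4, -0.2, -2.1]
opening: 0.0414
t: 14.2
tool_pos: [0.5032, -0.2889, 0.2385]
tool_rot: [0.985, 1.338, -0.979]
contact_force: [-0.1, 0.2, -1.6]
opening: 0.0415
t 14.2 pos [ 0.5032 -0.2889  0.2385] jaw deg -72.55495006091913 open 0.04148824528759057 F [-0.071   0.2367 -1.6437]
shift [-0.0069 -0.0573  0.0817]
[413.08103156 275.40490432]
```

View pics/w8.png

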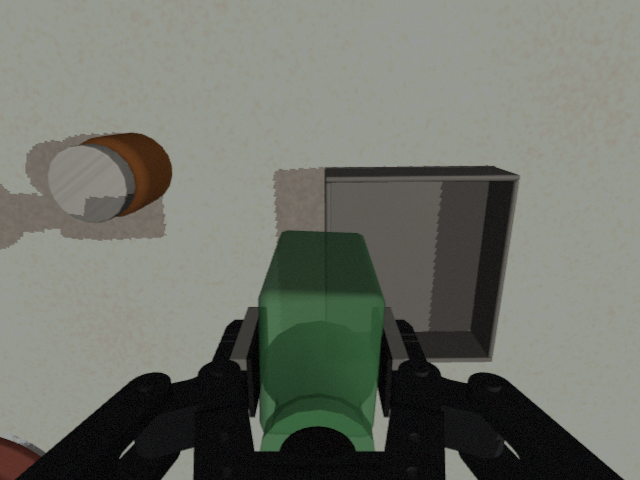

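Crate rim corners at (326,180),(519,177),(492,361); diagonal centre (409,270) against a predicted (413,275), so they agree within ~4 mm. Moving over the centre.

```bash
python3 -m jog '[[[0,-0.02,0.03,0,1],[0,-0.04,0.06,0,1],[0,-0.056,0.08,0,1],[0,-0.056,0.08,0,1],[0,-0.056,0.08,0,1],[0,-0.056,0.08,0,1]]]'
python3 - <<'E'
from h import *
from station import imaging
d=imaging.get_image("wrist");cv2.imwrite("pics/w9.png",d["color"][:,:,::-1])
E
python3 to.py .474 -.383 .051
```

```text
t: 14.85
tool_pos: [0.4752, -0.3797, 0.2384]
tool_rot: [0.983, 1.339, -0.975]
contact_force: [-0.5, -0.3, -2.3]
opening: 0.0418
t 14.9 pos [ 0.4752 -0.3798  0.2386] jaw deg -72.34986303779785 open 0.041987631158116406 F [ 0.486  -0.2838 -1.4676]
shift [ 0.1876 -0.0029  0.003 ]
```

View pics/w9.png

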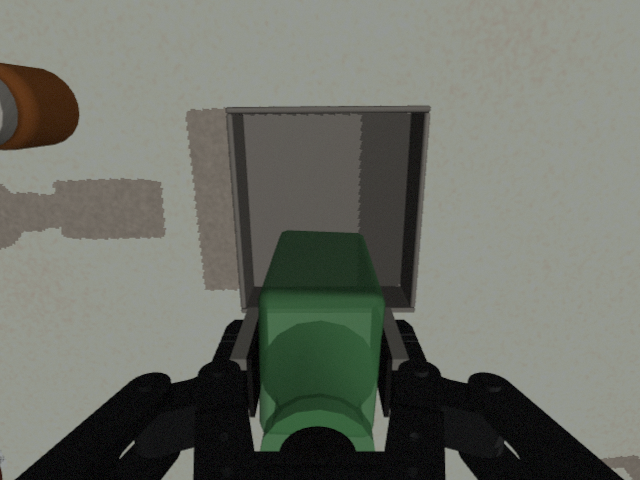

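Bottle above the crate, about 10 px left of its centre line (x 319 vs 329): shift a few mm and lower.

```bash
python3 -m jog '[[[0.03,-0.002,0.005,0,1],[0.07,-0.002,0.005,0,1],[0.11,-0.002,0.005,0,1],[0.14,-0.002,0.005,0,1],[0.165,-0.002,0.005,0,1],[0.178,-0.002,0.005,0,1],[0.184,-0.002,0.005,0,1],[0.184,-0.002,0.005,0,1],[0.184,-0.002,0.005,0,1]]]'; python3 to.py .473 -.384 .050;python3 -m jog '[[[0.002,0,0,0,1],[0.004,0,0,0,1],[0.005,0,0,0,1],[0.005,0,0,0,1],[0.005,0,0,0,1]]]'
python3 - <<'E'
from h import *
from station import imaging
d=imaging.get_image("wrist");cv2.imwrite("pics/w10.png",d["color"][:,:,::-1])
E
```

```text
t: 15.8
tool_pos: [0.4765, -0.3854, 0.0564]
tool_rot: [0.982, 1.336, -0.975]
contact_force: [-0.2, -0.3, -1.4]
opening: 0.0414
t 15.8 pos [ 0.4765 -0.3854  0.0564] jaw deg -72.33272601155774 open 0.041417945363419355 F [-0.1518 -0.3418 -1.4474]
shift [ 0.0064 -0.0029 -0.0023]
t: 16.3
tool_pos: [0.4764, -0.3853, 0.0514]
tool_rot: [0.982, 1.336, -0.975]
contact_force: [0.5, -0.3, -2.0]
opening: 0.0414
```

View pics/w10.png

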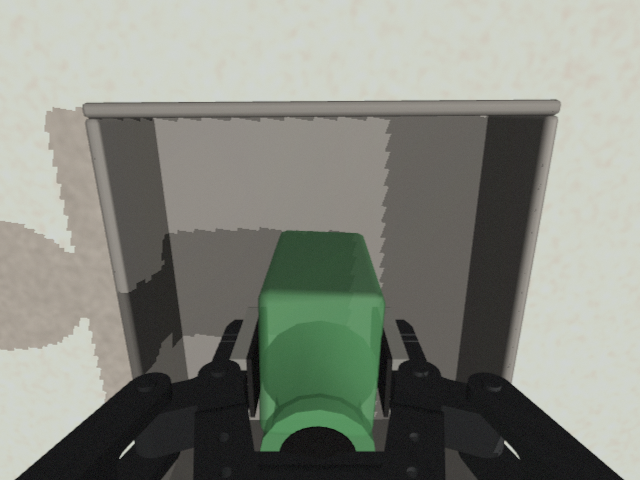

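Bottle centred inside the crate, but no floor contact yet. Go down a little further.

```bash
python3 -m jog '[[[0.001,0,0,0,1],[0.002,0,0,0,1],[0.002,0,0,0,1],[0.002,0,0,0,1]]]'; python3 -m jog '[[[0.001,0,0,0,1],[0.002,0,0,0,1],[0.002,0,0,0,1]]]'
```

```text
t: 16.75
tool_pos: [0.4767, -0.3858, 0.0511]
tool_rot: [0.982, 1.335, -0.975]
contact_force: [-2.8, 1.9, 7.0]
opening: 0.0413
t: 17.05
tool_pos: [0.4771, -0.3863, 0.051]
tool_rot: [0.981, 1.335, -0.975]
contact_force: [-3.6, 2.8, 9.5]
opening: 0.0416
```

Floor contact is felt at the expected height (0.051). Release and rise.

```bash
python3 -m jog '[[[0,0,0,0,-1],[0,0,0,0,-1],[0,0,0,0,-1],[0,0,0,0,-1],[0,0,0,0,-1],[-0.03,0,0,0,-1],[-0.07,0,0,0,-1],[-0.11,0,0,0,-1],[-0.15,0,0,0,-1],[-0.19,0,0,0,-1],[-0.19,0,0,0,-1],[-0.19,0,0,0,-1]]]'
python3 - <<'E'
from h import *
from station import imaging
for n in ("scene","top","wrist"):
    d=imaging.get_image(n); cv2.imwrite(f"pics/{n}9.png",d["color"][:,:,::-1])
E
```

```text
t: 18.25
tool_pos: [0.4765, -0.3868, 0.2425]
tool_rot: [0.98, 1.332, -0.975]
contact_force: [-0.2, 1.2, -1.1]
opening: 0.0858
```

View pics/wrist9.png

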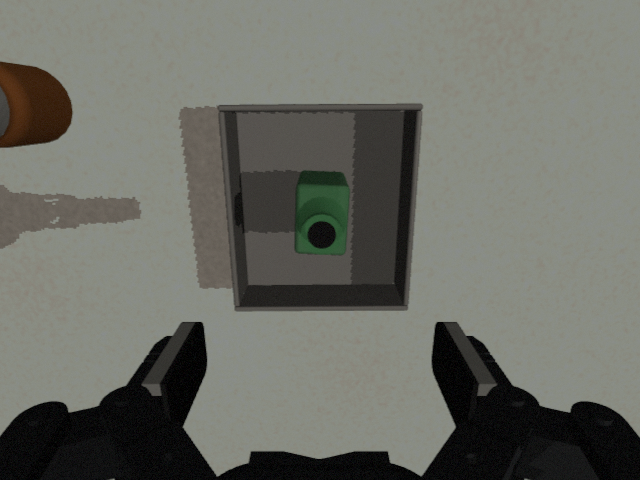

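View pics/top9.png

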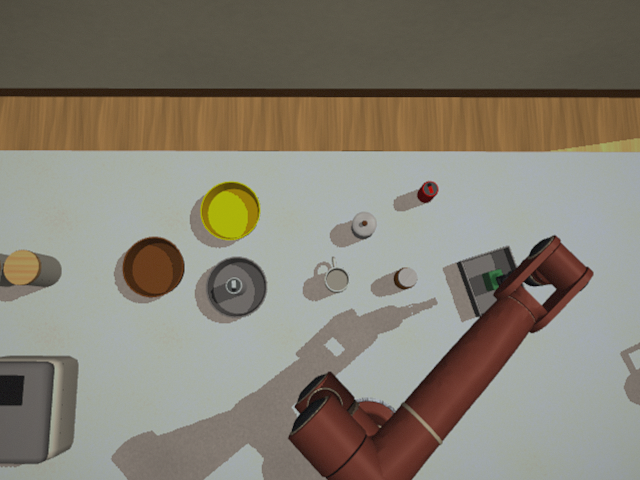

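View pics/scene9.png

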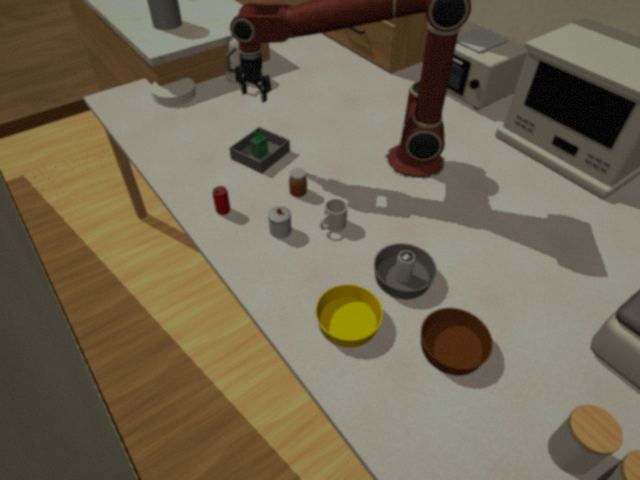

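Bottle stands upright in the crate (wrist (322,234)) and the can upright in the tub (scene (405,262), top (234,285)). Caddy, mug, jar and red can sit at the same pixels as at the start. The arm is clear, so I hand in.

```bash
python3 -c "
from station import ctrl
print(ctrl.finish_job(), ctrl.get_obs()['t'])"
```

```text
the job is handed in; nothing more can be done
the job is handed in; nothing more can be done
```

The slim can is standing upright near the middle of the grey round tub. The green bottle is standing upright near the middle of the rectangular bin. Both are released, with the gripper open about 19 cm above the bin. I handed the job in at about 18 s of robot time, and no verdict was reported.

- **Placing:** both set-downs met floor contact at the expected height, 5 mm above where each was gripped. The last top, scene and wrist pictures show both empties upright.
- **Other items:** the mug, caddy, jar and red can looked unmoved, at the same pixels as in the first pictures. I judged this by eye and did not measure it again.
- **Measurements that disagreed:**
  - The crate rim corners matched across two views only to about 10 mm, and the rim came out 44–54 mm high against the stated 55 mm.
  - One wrist sighting of the tub, taken while the arm was still moving, was about 10 mm off.
  - A wrist-and-top fix put the can's top at 88 mm, against 93 mm from the top and scene views and the stated 95 mm.
  - All of these were within the margins for the placements.

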